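Try the bulb changer's spring and point out the good globe

ROBOT

A 6-joint arm with a two-finger parallel gripper is mounted at the origin on the work surface. World frame = base frame: x ahead of the robot, y to its left, z up, the work surface at z = 0. Lengths are in m, angles in rad, forces in N, time in s.
With the tool pointing down it reaches from about 0.35 to 0.725 m from the base axis. Payload 6 kg.
Tool frame: the origin (TCP) lies at the very end of the fingers, on their centre line; the grasp point (between the pads) lies 19 mm behind it (r.grip_depth is the distance from the TCP to the grasp point, in m); z points along the fingers, x is the direction in which the jaws open and shut, and the axes are right-handed (so a half turn about z gives the same grasp; the last joint's range is limited). The gripper opens to 85 mm and grips with 20 to 120 N. Pads are 22 mm wide; open, the fingers measure 114 mm over their backs; the gripper's body (76 mm by 85 mm) begins 54 mm behind the grasp point. The pads swing forward as they close: fully open they stand 13 mm farther back than shut.
Start: joints at [-0.985, 0.04, 0.085, 0, -1.615, -0.334], TCP at [0.149, -0.581, 0.194] pointing down, gripper open.
Joint ranges: [-2.56, 2.56], [-1.29, 2.01], [-1.08, 1.49], [-3.29, 1.98], [-2.81, -0.18], [-2.99, 2.99]. Speed limits (rad/s): [2.57, 2.57, 3.01, 3.14, 3.14, 3.14].

INTERFACE

Orientations are given as a rotation vector (axis times angle).
In Python, from bench import r, cams, order gives the robot as it stands. The module is installed in compiled form; this text tells all that it offers.
- The arm moves only by the shell command python3 -m crank 'ROWS'. ROWS is JSON, a list of rows, each an object with "jaw": the closure, from 0 (fully open) to 1 (shut); "offset": the shift along the tool's x, y, z in units of 0.8 m (1.0 is 0.8 m), a list of three; "turn": the turn about the tool's z in units of 2 pi rad (1.0 is 2 pi rad). In form: [{"jaw": jaw, "offset": [x, y, z], "turn": turn}, ...]. A call has 1 to 12 rows; each row shifts and turns the commanded pose from where the row before left it, along the tool's axes as they then stand; what a row does not reach is not made up. A row lasts 1/10 s, in which the tool goes at most 50 mm and 8.59 degrees, less where a joint would pass 70% of its speed; a pose out of reach is approached as far as the arm can. A call with a number of a shift or a turn outside -1 to 1 is refused whole. A call with a gripper value outside its range is refused whole. The fingers move at their own pace and stop on an object; the grip force is fixed at half the most. Time passes only in rows, so rows that do not move let the fingers close. It gives the time, the measured TCP pose, the force and the opening at its end, in the units of the state.
- r.observe(): the state, without advancing time (a new reading comes with each control period).
- cams.snapshot(name): name is "scene" or "top" or "wrist"; returns a dict with "img" (384x512x3 uint8, red, green, blue), "K" (3x3 intrinsics, pixels), "dist_coeffs" ([k1, k2, p1, p2, k3] as OpenCV has them; the pictures are not rectified), "R" (3x3) and "t" (3): a world point X has camera coordinates R X + t. Camera axes: x right, y down, z forward; pixel columns grow to the right and rows downward; lengths in m; the calibration is good to about 2 mm. A picture is of the moment at which its call begins. There is no depth.
- order.hand_in(): hands the job in, once; it reports no verdict.
The state is a dict: "clock": time; "joint_pos": joint angles; "dq": joint speeds; "joint_efforts": joint torques, N m; "tcp_pos": TCP position; "ee_rot": TCP orientation; "force": force on the tool from outside, world axes, zero at the start; "torque": the same for the moment, N m; "width": opening from 0.0 (shut) to 1.0 (fully open).
Only numpy, scipy, OpenCV 4.12 (cv2) and the standard library are available. Lean on these libraries where they do the work, as an engineer would, in place of code of your own. Each camera call takes 0.05 s, during which the arm holds its last target.

TASK

A helper is about to load the bulb changer: press the black rubber dish of the bulb changer head all the way down with the fingertips and let it spring fully back up, to show that its spring works. Then point out the good globe, the plain white one without soot: bring the fingertips straight above its crown, about 3 cm clear of it, stay there at least two seconds and finish still pointing at it. Leave the head standing where it is without lifting or shoving it, touch none of the other things on the shelf (the globes are thin glass), and do not bring the fingertips down over the sooty globe.

Things in the scene. Friction and masses are not known exactly. Their poses are not given: they have to be found in the camera images.
- changer_head: Loose bulb changer head, about 0.5 kg, standing upright: grey foot 90 mm across, grey socket, orange collar, four thin steel claws, and a black rubber dish on a spring in the middle. Origin at the centre of its underside, z up. Claw tips are 113 mm above the origin, and 83 mm apart measured across opposite tips inside; shut fingers fit between them onto the dish.
- dish_top (a point): Centre of the flat top face of the black rubber dish (56 mm diameter, 10 mm thick), 106 mm above the underside of the changer head at rest; it moves down with the dish.
- dish (a joint): How far the dish is pressed down, in m: 0 up (at rest), 0.014 fully down. A spring of 400 N/m pushes it up: about 2 N to start, about 8 N fully down; it comes back up by itself when released.
- clean_globe_crown (a point): Highest point of the good globe: plain frosted white all over, 80 mm diameter, crown 112 mm above the shelf board.
- clean_globe: The good globe (60 g, loose), standing brass cap down in a cork ring 68 mm across and 28 mm high. Origin at the underside of the cap on the shelf board; centre of the 80 mm ball 72 mm above it.
- smoky_globe_crown (a point): Highest point of the blown globe: same size and shape, but its upper half is stained with soot, dark grey-brown round the crown and fading in bands to light grey.
- smoky_globe: The blown, sooty globe (60 g, loose), standing cap down in a like cork ring; origin at the underside of the cap. To be left alone.
- fuse: Loose white ceramic fuse with steel ends, standing upright, 27 mm diameter, 50 mm high; origin at the centre of its underside. To be left alone.
- screwdriver: Loose all-steel screwdriver lying on the shelf, 200 mm long, along its own x axis (handle at -x), under 35 mm high. To be left alone.
- caddy: Green plastic caddy with its lid clipped shut, 250 x 160 mm, lid top 127 mm high, black carry handle up to 172 mm; 2 kg. Origin at the centre of its underside, long side along its x. To be left alone. Everything stands on a beech board whose top is 22 mm above the work surface.
Not all that is in view belongs to the job. Leave any purple look-alike of the changer_head alone. Leave any pink look-alike of the clean_globe alone.

How it is judged:
By the outcome, as a careful person would: the job done as asked, in the order asked, and still so for the second after the job is handed in, with the robot touching nothing.
It also fails if it takes over 42 s, if anything falls off the work surface, if the arm or the gripper's body presses on something with over 40 N, if the wrist force passes 120 N, or if a joint passes its speed limit or range.

## Working session

There is one attempt and no reset: what is moved stays moved. The work goes in short steps, Python scripts to look and compute and a shell command to move; the robot and the scene stay as the last step left them, time stands still between calls to the robot, and variables do not carry over. Pictures are saved under pics/ and viewed, and the job is handed in when it is done.

```bash
mkdir -p pics
python3 - <<'E'
from bench import r,cams
import cv2,pickle
for n in ["scene","top","wrist"]:
    s=cams.snapshot(n); pickle.dump(s,open(f"{n}0.pkl","wb"))
    cv2.imwrite(f"pics/{n}0.png",s["img"][:,:,::-1]); print(n,s["K"].tolist(),s["dist_coeffs"],(-s["R"].T@s["t"]).tolist())
print(r.observe(),r.grip_depth)
E
```

```text
scene [[405.0615001815407, 0.0, 253.48987345561645], [0.0, 405.0615001815407, 196.5645692663568], [0.0, 0.0, 1.0]] [0.01001133 0.         0.         0.         0.        ] [1.2484577530511305, 0.11588074705463314, 1.0392748663700244]
top [[374.76061814019715, 0.0, 258.6135161145903], [0.0, 374.76061814019715, 193.09422475592152], [0.0, 0.0, 1.0]] [0.0119438 0.        0.        0.        0.       ] [0.3803641611164423, 0.023000329397836902, 1.1698423295145508]
wrist [[289.8396824093147, 0.0, 260.51839948537275], [0.0, 289.8396824093147, 187.87913426373083], [0.0, 0.0, 1.0]] [-0.06795146  0.          0.          0.          0.        ] [0.0673831711680089, -0.6014426732103879, 0.37444121217951265]
{'clock': 0.15, 'joint_pos': array([-9.85291954e-01,  4.06569831e-02,  8.40579145e-02, -3.35086861e-04,
       -1.61548998e+00, -3.33706926e-01]), 'dq': array([-0.00010026, -0.00299898,  0.00142213,  0.00185501, -0.00089459,
        0.00030754]), 'joint_efforts': array([-2.56692882e-03, -3.68614304e+01,  3.47693539e+01,  6.93635747e+00,
       -4.33370587e-03,  1.78230614e-06]), 'tcp_pos': array([ 0.14947468, -0.58077645,  0.19312785]), 'ee_rot': array([-1.92421765e+00, -2.48192845e+00, -1.14768851e-03]), 'force': array([-0.71734339, -0.33348922, -0.17054356]), 'torque': array([0.0152332 , 0.00928997, 0.02411865]), 'width': 0.9991728419001332} 0.0187
```

View pics/scene0.png

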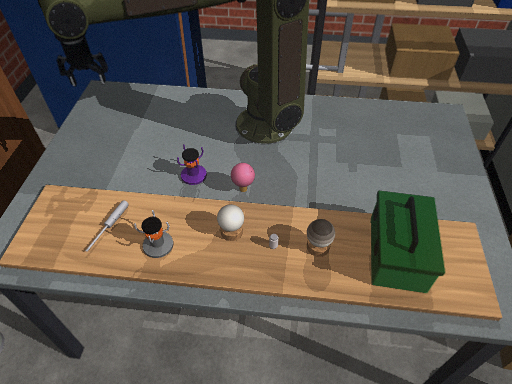

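View pics/top0.png

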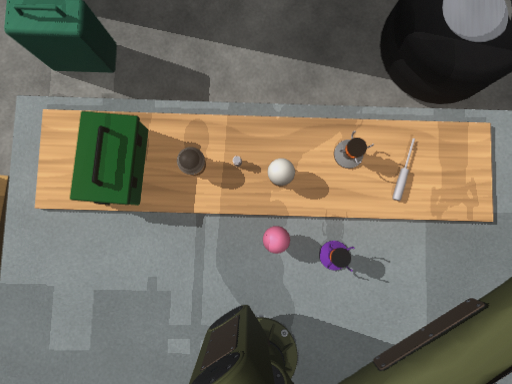

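Candidates for the head: grey foot with orange collar at scene (155,240) / top (350,153), and the purple look-alike at scene (192,165) / top (337,256). Candidates for the globe: white at scene (231,218) / top (281,172), pink at (242,175) / (277,240), and sooty at (320,232) / (191,161). I choose the grey-footed head and the plain white globe, and check both in a close crop.

Run:
```python
import cv2,pickle,numpy as np
t=pickle.load(open("top0.pkl","rb"))["img"][:,:,::-1];s=pickle.load(open("scene0.pkl","rb"))["img"][:,:,::-1]
f=lambda im,x,y:cv2.resize(im[y:y+60,x:x+80],(400,300),interpolation=cv2.INTER_NEAREST)
cv2.imwrite("pics/crop.png",np.vstack([np.hstack([f(t,315,120),f(t,245,140)]),np.hstack([f(s,120,205),f(s,195,190)])]))
```

```text
(no output)
```

View pics/crop.png

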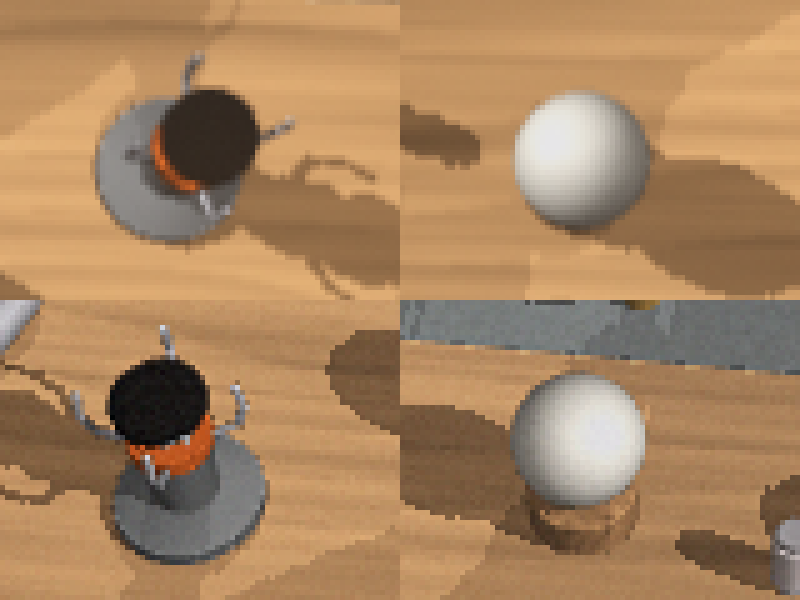

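Top row: grey-footed head with its dish at top (357,147.5), and the plain white globe at (281,172). Bottom row: the same in the scene view, (152,225) and (230.5,218). The choice is confirmed. Next I triangulate.

```bash
cat > h.py <<'E'
import numpy as np,cv2
def ray(s,uv):
    p=cv2.undistortPoints(np.array([[uv]],float),s["K"],np.array(s["dist_coeffs"]))[0,0]
    return -s["R"].T@s["t"], s["R"].T@np.array([p[0],p[1],1])
def atz(s,uv,z):
    c,d=ray(s,uv); return c+d*(z-c[2])/d[2]
def proj(s,X):
    rv=cv2.Rodrigues(s["R"])[0]
    return cv2.projectPoints(np.array(X,float).reshape(-1,3),rv,s["t"],s["K"],np.array(s["dist_coeffs"]))[0].reshape(-1,2)
def tri(S,U):
    A=0;b=0
    for s,u in zip(S,U):
        c,d=ray(s,u);d/=np.linalg.norm(d);P=np.eye(3)-np.outer(d,d);A=A+P;b=b+P@c
    return np.linalg.solve(A,b)
E
python3 - <<'E'
from h import *
import pickle
from scipy.spatial.transform import Rotation as Ro
t,s=[pickle.load(open(f"{n}0.pkl","rb")) for n in("top","scene")]
def blob(im,f,box):
    x0,y0,x1,y1=box;m=f(im[y0:y1,x0:x1].astype(int)).astype(np.uint8)
    n,l,st,c=cv2.connectedComponentsWithStats(m);k=1+np.argmax(st[1:,4]);return c[k]+[x0,y0],st[k,4]
dk=lambda i:i.max(2)<65
wh=lambda i:(i.max(2)-i.min(2)<35)&(i.min(2)>75)
dt,_=blob(t["img"],dk,(340,132,370,162));ds,_=blob(s["img"],dk,(138,212,164,236))
gt,a=blob(t["img"],wh,(262,152,300,192));gs,b=blob(s["img"],wh,(214,202,248,234))
print(dt,ds,gt,gs,a,b)
print("dish",tri((t,s),(dt,ds)),atz(t,dt,.128),atz(s,ds,.128))
print("globe",tri((t,s),(gt,gs)),atz(t,gt,.094),atz(s,gs,.094))
foot=[(315+172/5-.5,120+170/5-.5)];print("foot",atz(t,foot[0],.028))
# others
for n,uv,z in(("sooty",(191,161),.094),("fuse",(237,160),.072),("caddyTL",(80,112),.149),("caddyBR",(140,204),.149),("pink",(277,240),.07),("purple",(340,258),.106)):print(n,atz(t,uv,z).round(3))
print(Ro.from_rotvec([-1.92421765e+00, -2.48192845e+00, -1.14768851e-03]).as_matrix().round(3))
E
```

```text
[356.51838235 146.98529412] [151.02621723 225.02996255] [280.78880866 171.41696751] [230.20462633 217.36298932] 554 562
dish [ 0.61672016 -0.25507665  0.12531681] [ 0.61607198 -0.25416157  0.128     ] [ 0.61856458 -0.25419611  0.128     ]
globe [ 0.54457798 -0.04392111  0.0978691 ] [ 0.54514268 -0.04394938  0.094     ] [ 0.54169771 -0.04479311  0.094     ]
foot [ 0.61752164 -0.2573264   0.028     ]
sooty [0.568 0.217 0.094]
fuse [0.579 0.085 0.072]
caddyTL [0.686 0.52  0.149]
caddyBR [0.436 0.34  0.149]
pink [ 0.347 -0.039  0.07 ]
purple [ 0.303 -0.215  0.106]
[[-0.249  0.968 -0.   ]
 [ 0.968  0.249  0.001]
 [ 0.001 -0.    -1.   ]]
```

```bash
python3 -m crank '[{"jaw":1,"offset":[0.01,0.025,0],"turn":0},{"jaw":1,"offset":[0.02,0.05,0],"turn":0},{"jaw":1,"offset":[0.02,0.05,0],"turn":0},{"jaw":1,"offset":[0.02,0.05,0],"turn":0},{"jaw":1,"offset":[0.02,0.05,0],"turn":0},{"jaw":1,"offset":[0.02,0.05,0],"turn":0},{"jaw":1,"offset":[0.02,0.05,0],"turn":0},{"jaw":1,"offset":[0.02,0.05,0],"turn":0},{"jaw":1,"offset":[0.02,0.05,0],"turn":0},{"jaw":1,"offset":[0.02,0.05,0],"turn":0},{"jaw":1,"offset":[0.02,0.05,0],"turn":0},{"jaw":1,"offset":[0.01,0.025,0],"turn":0}]'
```

```text
clock: 1.35
tcp_pos: [0.5337, -0.2986, 0.1928]
ee_rot: [-1.921, -2.484, -0.0]
force: [-0.6, -0.4, -0.6]
width: -0.008
```

```bash
cat > look.py <<'E'
import sys,pickle
from bench import r,cams
from h import *
for n in sys.argv[2:]:
    s=cams.snapshot(n);pickle.dump(s,open(f"{n}{sys.argv[1]}.pkl","wb"))
    cv2.imwrite(f"pics/{n}{sys.argv[1]}.png",s["img"][:,:,::-1])
o=r.observe();print(o["clock"],o["tcp_pos"],o["force"])
E
python3 look.py 1 wrist
```

```text
1.4 [ 0.53478578 -0.2977056   0.19228971] [-0.55026256  0.91674919 -0.73700512]
```

View pics/wrist1.png

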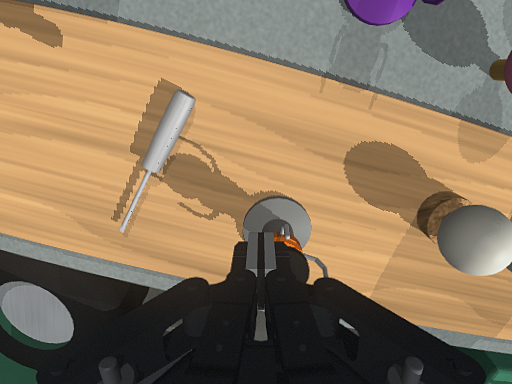

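The wrist view shows the grey foot at about (278,222) with the dish behind the shut fingers, and the white globe at (477,240). Nothing is in the way, so I move over the dish.

```bash
python3 -m crank '[{"jaw":1,"offset":[0.009,0.038,0],"turn":0},{"jaw":1,"offset":[0.009,0.038,0],"turn":0},{"jaw":1,"offset":[0.008,0.037,0],"turn":0},{"jaw":1,"offset":[0,0,0],"turn":0},{"jaw":1,"offset":[0,0,0],"turn":0}]'; python3 look.py 2 top scene
python3 - <<'E'
import cv2,numpy as np
a=cv2.imread("pics/top2.png")[110:185,305:405];b=cv2.imread("pics/scene2.png")[185:260,105:205]
cv2.imwrite("pics/c2.png",np.hstack([cv2.resize(x,(400,300)) for x in(a,b)]))
E
```

```text
clock: 1.9
tcp_pos: [0.614, -0.2584, 0.193]
ee_rot: [-1.924, -2.482, 0.001]
force: [0.8, -0.1, -0.6]
width: -0.002
2.0 [ 0.61355358 -0.25902032  0.19404129] [-0.71462135  0.27377961  0.54380315]
```

View pics/c2.png

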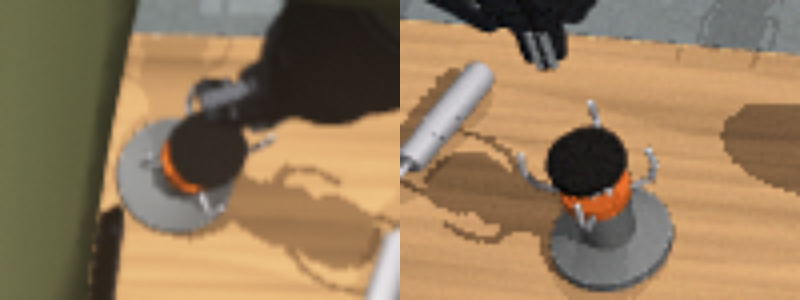

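Run:
```python
from h import *
import pickle
for n in("top","scene"):
    s=pickle.load(open(n+"2.pkl","rb"))
    print(n,proj(s,[[.6135,-.259,.194],[.617,-.255,.128]]).round(1))
print(atz(pickle.load(open("scene2.pkl","rb")),(141,201),.194),atz(pickle.load(open("top2.pkl","rb")),(358.5,134.5),.194))
```

```text
top [[365.  142.6]
 [356.8 146.7]]
scene [[144.9 208.7]
 [150.9 224.6]]
[ 0.58866132 -0.27719406  0.194     ] [ 0.63497243 -0.24166146  0.194     ]
```

Run:
```python
import cv2,numpy as np
a=cv2.imread("pics/top2.png")[115:155,340:380];b=cv2.imread("pics/scene2.png")[180:220,125:165]
cv2.imwrite("pics/c3.png",np.hstack([cv2.resize(x,(400,400),interpolation=cv2.INTER_NEAREST) for x in(a,b)]))
```

```text
(no output)
```

View pics/c3.png

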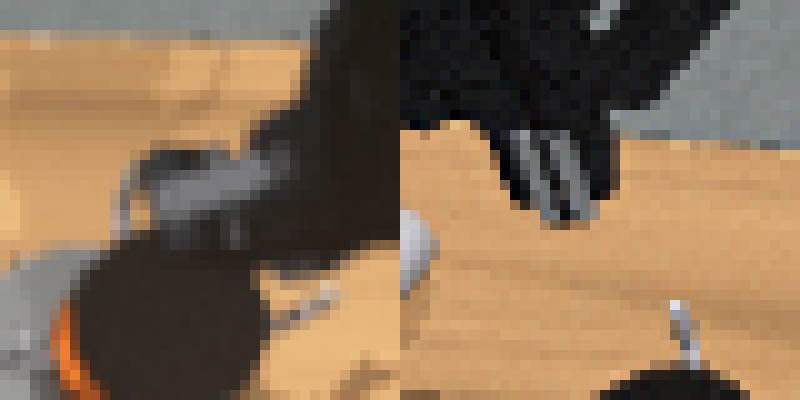

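```bash
python3 - <<'E'
from h import *
import pickle
t,s=[pickle.load(open(n+"2.pkl","rb")) for n in("top","scene")]
for u in((356.5,135.5),(358,136.5),(361,136)):
    X=tri((t,s),(u,(141,200.5)));print(X,proj(t,X),proj(s,X))
for z in (.194,.21,.22,.23,.24):print(z,proj(t,[.6135,-.259,z]),proj(s,[.6135,-.259,z]))
E
python3 look.py 3 wrist top
```

```text
[ 0.62406354 -0.23961267  0.24042364] [[362.67110718 134.15564865]] [[147.15650408 201.2913507 ]]
[ 0.62186572 -0.24259607  0.23762693] [[363.5306169  135.31524958]] [[146.50060725 201.2292232 ]]
[ 0.6222385  -0.24629181  0.23821361] [[365.05586017 135.15682326]] [[145.01380453 201.07026731]]
0.194 [[364.99794902 142.64396997]] [[144.85172447 208.70613253]]
0.21 [[366.77738955 141.25473033]] [[143.56502741 204.93117062]]
0.22 [[367.91940129 140.36315694]] [[142.74570397 202.52774137]]
0.23 [[369.08524769 139.45298758]] [[141.91442804 200.0895156 ]]
0.24 [[370.27568411 138.52363329]] [[141.07093412 197.61572609]]
2.1 [ 0.61351184 -0.25905409  0.19440479] [ 0.02968749 -0.74149426 -0.38863521]
```

View pics/wrist3.png

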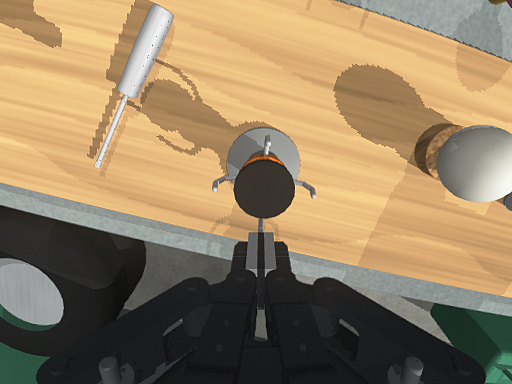

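View pics/top3.png

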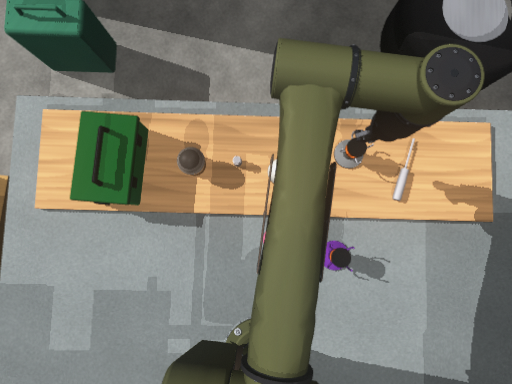

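```bash
python3 - <<'E'
from h import *
import pickle
t,s=[pickle.load(open(n+"0.pkl","rb")) for n in("top","scene")]
w=pickle.load(open("wrist3.pkl","rb"))
print("wristcam",-w["R"].T@w["t"]); 
w0=pickle.load(open("wrist0.pkl","rb"));T0=np.array([.1495,-.5808,.1931]);T=np.array([.6135,-.259,.1942])
print(w0["R"].round(3),w["R"].round(3));print(-w0["R"].T@w0["t"]-T0,-w["R"].T@w["t"]-T)
print("dish wrist",atz(w,(264,188.5),.128))
print("proj tcp",proj(w,T),"tip seen (261,233)",atz(w,(261,233),.194),atz(w,(261,233),.222))
print("dish proj",proj(w,[.617,-.255,.128]))
for u,z in(((477,163),.094),):print("globe",atz(w,u,z))
# cross check board corners in top & scene
print(tri((t,s),((191.5,161),(320,230))))
im=t["img"][:,:,::-1]
for n in("top","scene"):
    print(n)
E
python3 - <<'E'
import cv2,numpy as np
a=cv2.imread("pics/wrist3.png")[140:290,180:340]
cv2.imwrite("pics/c4.png",cv2.resize(a,(640,600),interpolation=cv2.INTER_NEAREST))
E
```

```text
wristcam [ 0.53137503 -0.27937625  0.3755094 ]
[[-0.249  0.968  0.002]
 [ 0.917  0.236  0.321]
 [ 0.311  0.082 -0.947]] [[-0.249  0.969  0.   ]
 [ 0.917  0.235  0.321]
 [ 0.311  0.08  -0.947]]
[-0.08211683 -0.02064267  0.18134121] [-0.08212497 -0.02037625  0.1813094 ]
dish wrist [ 0.6125021  -0.25526043  0.128     ]
proj tcp [[259.47496687 219.720286  ]] tip seen (261,233) [ 0.6232164  -0.25541803  0.194     ] [ 0.60904877 -0.25911388  0.222     ]
dish proj [[263.02652465 193.11110923]]
globe [ 0.54152816 -0.04450063  0.094     ]
[0.56578111 0.21480123 0.10513982]
top
scene
```

View pics/c4.png

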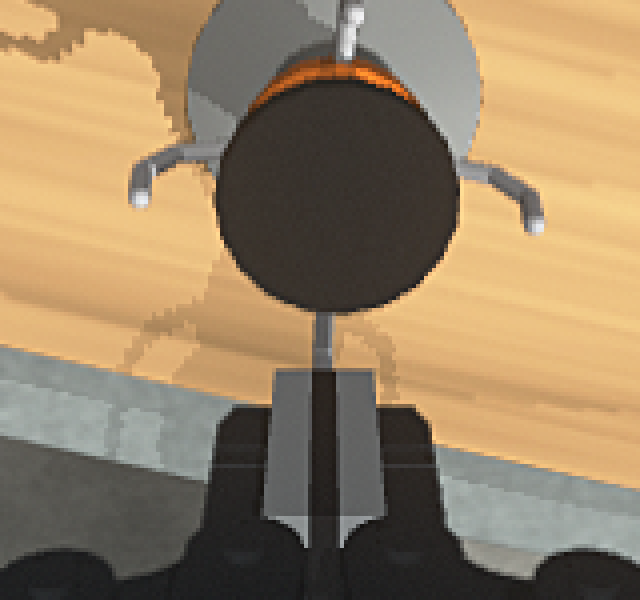

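View pics/scene2.png

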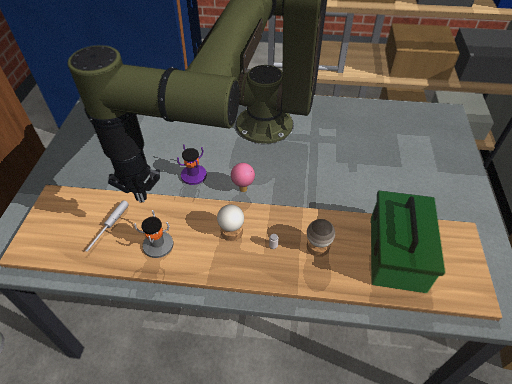

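Run:
```python
from h import *
import pickle
t,s=[pickle.load(open(n+"2.pkl","rb")) for n in("top","scene")];w=pickle.load(open("wrist3.pkl","rb"))
X=tri((w,s),((261,232),(141,200.5)));print(X,proj(w,X),proj(s,X))
xt=np.array([-.249,.968,0]);yt=np.array([.968,.249,0]);T=np.array([.6135,-.259,.194])
for dz in(0,.01,.02,.03):
  for a in(-.011,.011):
    P=T+yt*a+[0,0,dz];print(dz,a,[proj(c,P).round(1)[0] for c in(w,s,t)])
```

```text
[ 0.60895972 -0.26170017  0.22325363] [[256.77172062 232.88738425]] [[141.98690753 200.3227095 ]]
0 -0.011 [array([259.4, 204.8]), array([145. , 205.5]), array([366. , 146.6])]
0 0.011 [array([259.5, 233.9]), array([144.7, 211.9]), array([364. , 138.7])]
0.01 -0.011 [array([259.4, 210.6]), array([144.2, 203.2]), array([367.1, 145.8])]
0.01 0.011 [array([259.5, 240.9]), array([143.9, 209.6]), array([365.1, 137.8])]
0.02 -0.011 [array([259.3, 217.1]), array([143.4, 200.8]), array([368.3, 145. ])]
0.02 0.011 [array([259.4, 248.7]), array([143.1, 207.2]), array([366.2, 136.8])]
0.03 -0.011 [array([259.3, 224.3]), array([142.6, 198.4]), array([369.4, 144.1])]
0.03 0.011 [array([259.3, 257.2]), array([142.2, 204.8]), array([367.3, 135.9])]
```

All three cameras put the visible fingertips about 3–4 cm above the reported TCP, so I won't trust TCP z for contact. I'll centre, go down in small steps and let the force show where contact is.

```bash
python3 -m crank '[{"jaw":1,"offset":[0.004,0.003,0.02],"turn":0},{"jaw":1,"offset":[0,0,0.02],"turn":0},{"jaw":1,"offset":[0,0,0.02],"turn":0},{"jaw":1,"offset":[0,0,0],"turn":0}]'; python3 look.py 4 wrist scene
python3 - <<'E'
import cv2,numpy as np
a=cv2.imread("pics/wrist4.png")[140:290,180:340];b=cv2.imread("pics/scene4.png")[185:260,115:195]
cv2.imwrite("pics/c5.png",np.hstack([cv2.resize(x,(400,375),interpolation=cv2.INTER_NEAREST) for x in(a,b)]))
E
```

```text
clock: 2.5
tcp_pos: [0.614, -0.2543, 0.1421]
ee_rot: [-1.922, -2.478, 0.003]
force: [0.1, -0.3, -0.7]
width: 0.003
2.6 [ 0.61523222 -0.25495181  0.14550791] [ 0.6573213  -0.41690428  1.23388481]
```

View pics/c5.png

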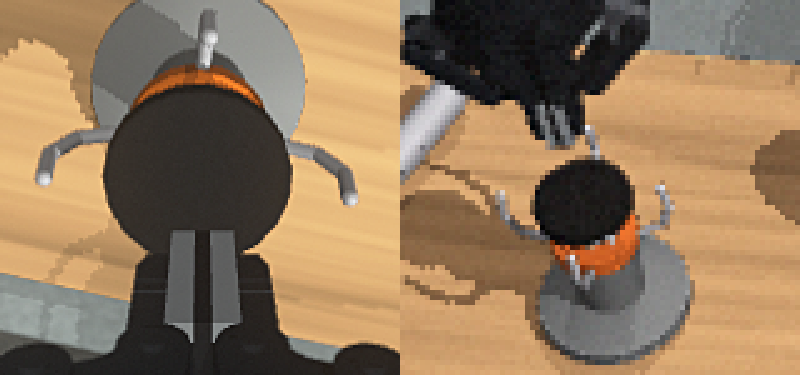

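The tips are still about 4–5 cm above the dish, though TCP z reads 0.145. I continue down in small steps.

```bash
python3 -m crank '[{"jaw":1,"offset":[0,0,0.015],"turn":0},{"jaw":1,"offset":[0,0,0],"turn":0}]'; python3 -m crank '[{"jaw":1,"offset":[0,0,0.01],"turn":0},{"jaw":1,"offset":[0,0,0],"turn":0}]';python3 look.py 5 wrist scene
python3 - <<'E'
import cv2,numpy as np
a=cv2.imread("pics/wrist5.png")[140:290,180:340];b=cv2.imread("pics/scene5.png")[185:260,115:195]
cv2.imwrite("pics/c6.png",np.hstack([cv2.resize(x,(400,375),interpolation=cv2.INTER_NEAREST) for x in(a,b)]))
E
```

```text
clock: 2.8
tcp_pos: [0.6152, -0.2543, 0.1323]
ee_rot: [-1.924, -2.481, 0.0]
force: [1.0, 0.4, -1.2]
width: -0.003
clock: 3.0
tcp_pos: [0.6152, -0.2543, 0.1245]
ee_rot: [-1.924, -2.481, 0.001]
force: [-0.2, 0.2, -0.7]
width: -0.0
3.1 [ 0.61556238 -0.25458841  0.12565604] [-0.38427304  0.50984429  0.19917047]
```

View pics/c6.png

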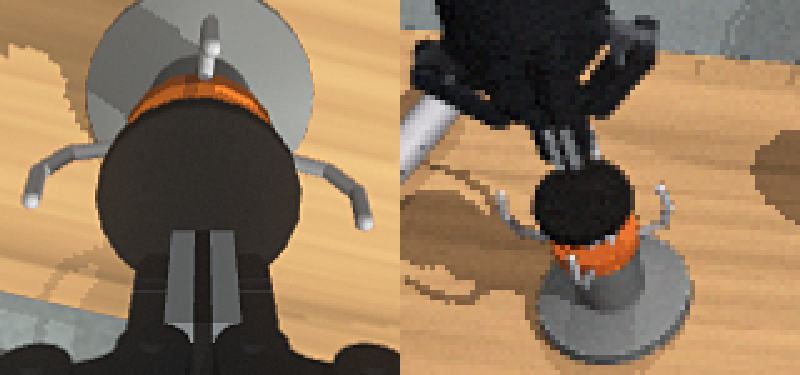

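```bash
python3 -m crank '[{"jaw":1,"offset":[0,0,0.01],"turn":0},{"jaw":1,"offset":[0,0,0],"turn":0}]'; python3 -m crank '[{"jaw":1,"offset":[0,0,0.01],"turn":0},{"jaw":1,"offset":[0,0,0],"turn":0}]'; python3 look.py 6 wrist scene
python3 - <<'E'
import cv2,numpy as np
a=cv2.imread("pics/wrist6.png")[140:290,180:340];b=cv2.imread("pics/scene6.png")[185:260,115:195]
cv2.imwrite("pics/c7.png",np.hstack([cv2.resize(x,(400,375),interpolation=cv2.INTER_NEAREST) for x in(a,b)]))
E
```

```text
clock: 3.3
tcp_pos: [0.6152, -0.2543, 0.1165]
ee_rot: [-1.924, -2.481, 0.0]
force: [-0.4, 0.2, -0.6]
width: 0.001
clock: 3.5
tcp_pos: [0.6151, -0.2543, 0.1083]
ee_rot: [-1.924, -2.481, 0.001]
force: [-0.5, 0.6, -0.3]
width: 0.002
3.6 [ 0.61548892 -0.25459215  0.10947676] [-0.31729392 -0.59594982  0.12282819]
```

View pics/c7.png

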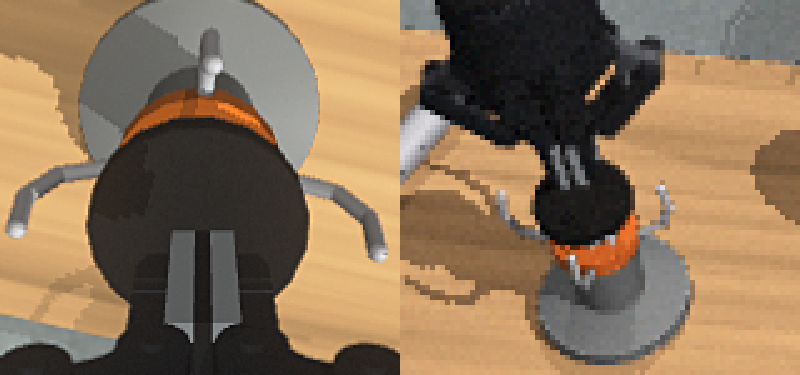

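```bash
python3 -m crank '[{"jaw":1,"offset":[0,0,0.01],"turn":0},{"jaw":1,"offset":[0,0,0],"turn":0}]'; python3 -m crank '[{"jaw":1,"offset":[0,0,0.005],"turn":0},{"jaw":1,"offset":[0,0,0],"turn":0}]';  python3 look.py 7 wrist scene
python3 - <<'E'
import cv2,numpy as np
a=cv2.imread("pics/wrist7.png")[140:290,180:340];b=cv2.imread("pics/scene7.png")[185:260,115:195]
cv2.imwrite("pics/c8.png",np.hstack([cv2.resize(x,(400,375),interpolation=cv2.INTER_NEAREST) for x in(a,b)]))
E
```

```text
clock: 3.8
tcp_pos: [0.6152, -0.2543, 0.1004]
ee_rot: [-1.924, -2.481, 0.001]
force: [0.5, 0.3, -0.3]
width: -0.002
clock: 4.0
tcp_pos: [0.6154, -0.2545, 0.0971]
ee_rot: [-1.924, -2.482, 0.0]
force: [-0.4, 0.1, -0.3]
width: 0.004
4.1 [ 0.61562764 -0.25463664  0.09780833] [ 0.17702606 -1.78795053  0.90136888]
```

View pics/c8.png

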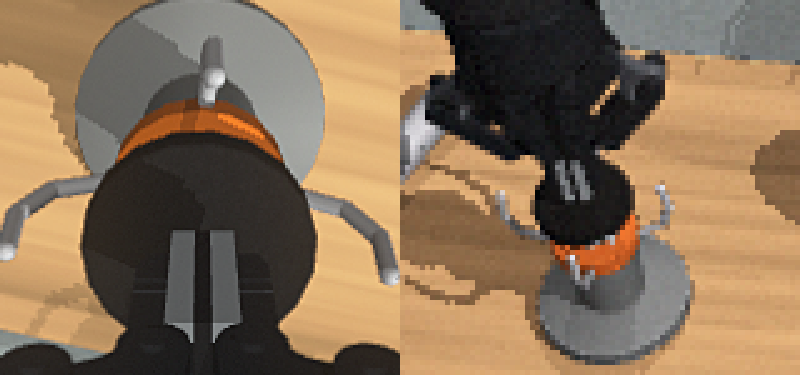

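No contact yet (force about 0). Down further in 3–4 mm steps.

```bash
python3 -m crank '[{"jaw":1,"offset":[0,0,0.004],"turn":0},{"jaw":1,"offset":[0,0,0],"turn":0}]'; python3 -m crank '[{"jaw":1,"offset":[0,0,0.004],"turn":0},{"jaw":1,"offset":[0,0,0],"turn":0}]';python3 -m crank '[{"jaw":1,"offset":[0,0,0.004],"turn":0},{"jaw":1,"offset":[0,0,0],"turn":0}]'; python3 look.py 8 wrist scene
python3 - <<'E'
import cv2,numpy as np
a=cv2.imread("pics/wrist8.png")[140:290,180:340];b=cv2.imread("pics/scene8.png")[185:260,115:195]
cv2.imwrite("pics/c9.png",np.hstack([cv2.resize(x,(400,375),interpolation=cv2.INTER_NEAREST) for x in(a,b)]))
E
```

```text
clock: 4.3
tcp_pos: [0.6155, -0.2545, 0.0942]
ee_rot: [-1.925, -2.482, 0.0]
force: [-0.3, 0.5, -0.4]
width: 0.0
clock: 4.5
tcp_pos: [0.6156, -0.2545, 0.091]
ee_rot: [-1.925, -2.482, 0.0]
force: [0.9, 0.5, -0.7]
width: -0.002
clock: 4.7
tcp_pos: [0.6158, -0.2547, 0.0884]
ee_rot: [1.925, 2.483, -0.0]
force: [-0.3, 0.9, 2.8]
width: 0.001
4.8 [ 0.61578131 -0.2547134   0.08874901] [-0.4789145   0.25842149  2.85900189]
```

View pics/c9.png

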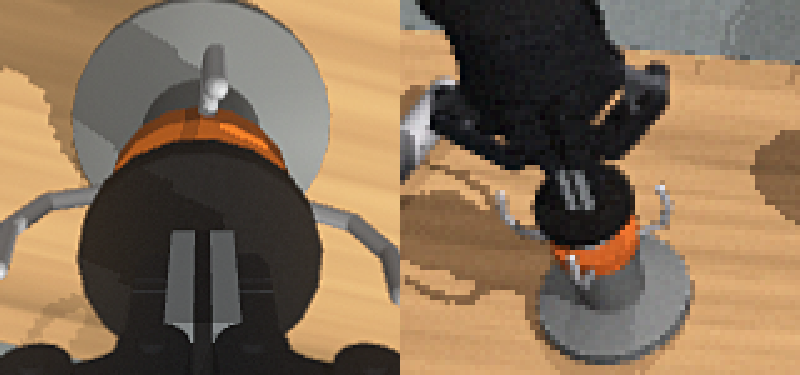

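Contact is at TCP z about 0.090, where the dish top is 0.128. So the real fingertips are about 38 mm behind the reported TCP, matching the pictures. I press on.

```bash
for i in 1; do python3 -m crank '[{"jaw":1,"offset":[0,0,0.004],"turn":0},{"jaw":1,"offset":[0,0,0.004],"turn":0},{"jaw":1,"offset":[0,0,0],"turn":0}]'; python3 -m crank '[{"jaw":1,"offset":[0,0,0.003],"turn":0},{"jaw":1,"offset":[0,0,0],"turn":0}]'; python3 -m crank '[{"jaw":1,"offset":[0,0,0.002],"turn":0},{"jaw":1,"offset":[0,0,0],"turn":0}]'; done
```

```text
clock: 5.1
tcp_pos: [0.6159, -0.2547, 0.0819]
ee_rot: [1.924, 2.482, 0.0]
force: [-0.0, 0.1, 5.6]
width: -0.003
clock: 5.3
tcp_pos: [0.6159, -0.2548, 0.08]
ee_rot: [1.924, 2.482, 0.0]
force: [-0.4, -0.2, 6.1]
width: -0.002
clock: 5.5
tcp_pos: [0.6159, -0.2548, 0.0786]
ee_rot: [1.924, 2.482, 0.0]
force: [-1.2, 1.1, 5.8]
width: -0.0
```

```bash
python3 -m crank '[{"jaw":1,"offset":[0,0,0.003],"turn":0},{"jaw":1,"offset":[0,0,0],"turn":0}]'; python3 -m crank '[{"jaw":1,"offset":[0,0,0.002],"turn":0},{"jaw":1,"offset":[0,0,0],"turn":0}]';python3 -m crank '[{"jaw":1,"offset":[0,0,0.002],"turn":0},{"jaw":1,"offset":[0,0,0],"turn":0},{"jaw":1,"offset":[0,0,0],"turn":0}]'; python3 look.py 9 wrist scene
python3 - <<'E'
import cv2,numpy as np
a=cv2.imread("pics/wrist9.png")[140:290,180:340];b=cv2.imread("pics/scene9.png")[185:260,115:195]
cv2.imwrite("pics/c10.png",np.hstack([cv2.resize(x,(400,375),interpolation=cv2.INTER_NEAREST) for x in(a,b)]))
E
```

```text
clock: 5.7
tcp_pos: [0.6159, -0.2548, 0.0769]
ee_rot: [1.924, 2.482, 0.0]
force: [-1.8, 1.5, 7.2]
width: -0.001
clock: 5.9
tcp_pos: [0.616, -0.2549, 0.0767]
ee_rot: [1.923, 2.482, 0.0]
force: [-4.0, 3.4, 12.9]
width: 0.002
clock: 6.2
tcp_pos: [0.6161, -0.255, 0.0766]
ee_rot: [1.922, 2.481, 0.0]
force: [-7.4, 4.7, 18.4]
width: -0.0
6.3 [ 0.61611132 -0.25496991  0.07659262] [-6.15161972  5.21334006 17.51347096]
```

View pics/c10.png

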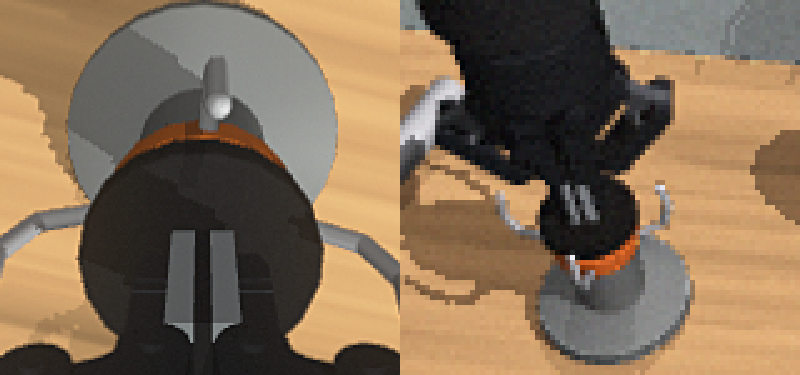

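The dish reached its hard stop: TCP travel about 14 mm, force rising sharply from 7 to 18 N, and the collar is visibly covered by the dish. Release straight up.

```bash
python3 -m crank '[{"jaw":1,"offset":[0,0,-0.004],"turn":0},{"jaw":1,"offset":[0,0,-0.005],"turn":0},{"jaw":1,"offset":[0,0,-0.01],"turn":0},{"jaw":1,"offset":[0,0,-0.01],"turn":0},{"jaw":1,"offset":[0,0,-0.02],"turn":0},{"jaw":1,"offset":[0,0,-0.03],"turn":0},{"jaw":1,"offset":[0,0,-0.03],"turn":0},{"jaw":1,"offset":[0,0,-0.03],"turn":0},{"jaw":1,"offset":[0,0,0],"turn":0},{"jaw":1,"offset":[0,0,0],"turn":0}]'; python3 look.py 10 wrist scene
python3 - <<'E'
import cv2,numpy as np
a=cv2.imread("pics/scene0.png")[185:260,115:195];b=cv2.imread("pics/scene10.png")[185:260,115:195]
cv2.imwrite("pics/c11.png",np.hstack([cv2.resize(x,(400,375),interpolation=cv2.INTER_NEAREST) for x in(a,b)]))
E
```

```text
clock: 7.3
tcp_pos: [0.6158, -0.2544, 0.184]
ee_rot: [1.925, 2.483, 0.001]
force: [-0.1, 0.1, -1.4]
width: 0.001
7.4 [ 0.61522612 -0.2542655   0.182134  ] [ 0.29753544 -0.29243413  0.81552572]
```

View pics/c11.png

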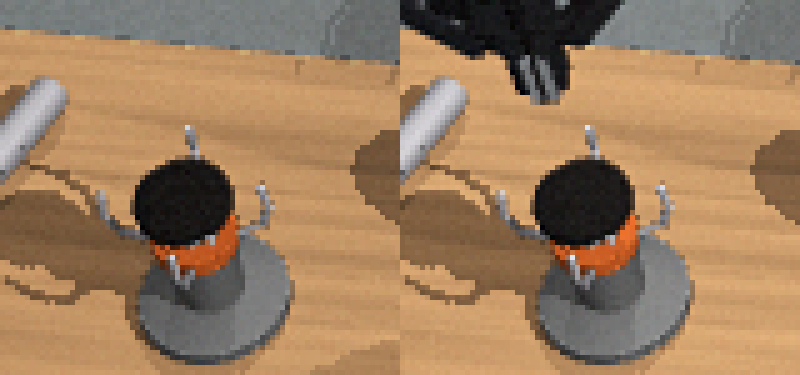

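View pics/wrist10.png

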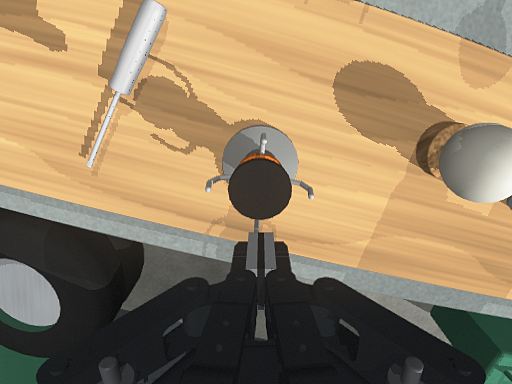

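The dish is fully back up and the head is unmoved (the before and after crops are identical). Now I go over to the white globe, still high: tips about 8 cm above the crown.

```bash
python3 -m crank '[{"jaw":1,"offset":[0.02,-0.002,0],"turn":0},{"jaw":1,"offset":[0.04,-0.003,0],"turn":0},{"jaw":1,"offset":[0.04,-0.003,0],"turn":0},{"jaw":1,"offset":[0.04,-0.003,0],"turn":0},{"jaw":1,"offset":[0.04,-0.003,0],"turn":0},{"jaw":1,"offset":[0.04,-0.003,0],"turn":0},{"jaw":1,"offset":[0.036,-0.003,0],"turn":0},{"jaw":1,"offset":[0.02,-0.002,0],"turn":0},{"jaw":1,"offset":[0,0,0],"turn":0},{"jaw":1,"offset":[0,0,0],"turn":0}]'; python3 look.py 11 wrist scene
```

```text
clock: 8.4
tcp_pos: [0.5433, -0.0451, 0.1828]
ee_rot: [-1.923, -2.483, 0.001]
force: [0.5, -0.1, 0.0]
width: 0.001
8.5 [ 0.54354912 -0.04575603  0.18290956] [-0.98371215 -0.95718638  0.30704083]
```

View pics/wrist11.png

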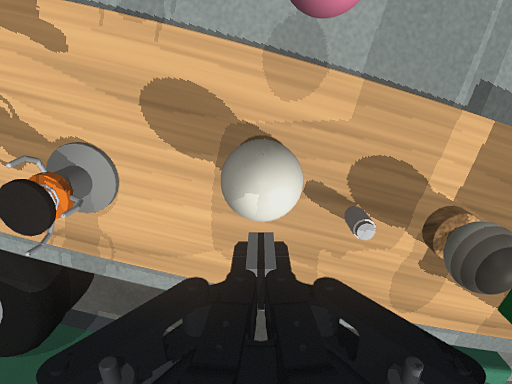

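View pics/scene11.png

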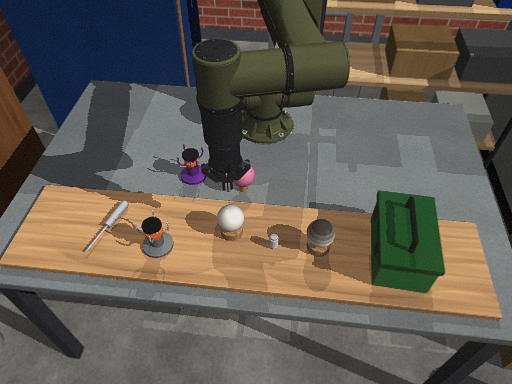

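The wrist view shows the white globe at (262,180) with the tips behind it at (261,234). Now a precise fit.

Run:
```python
from h import *
import pickle
from scipy.optimize import least_squares
w=pickle.load(open("wrist11.pkl","rb"));i=w["img"][130:228,210:312].astype(int)
m=((i.max(2)-i.min(2)<40)&(i.min(2)>100)).astype(np.uint8)
n,l,st,c=cv2.connectedComponentsWithStats(m);k=1+np.argmax(st[1:,4]);print(c[k]+[210,130],st[k])
print(atz(w,c[k]+[210,130],.094))
s,t=[pickle.load(open(x,"rb")) for x in("scene11.pkl","top0.pkl")]
# joint fit of centre using all three views' centroids
obs=[(w,c[k]+[210,130]),(s,(230.2,217.4)),(t,(280.8,171.4))]
f=least_squares(lambda X:np.hstack([proj(a,X)[0]-u for a,u in obs]),[.543,-.045,.094]);print(f.x,f.fun.round(1))
```

```text
[262.61971253 182.6201232 ] [  12   16   81   76 4870]
[ 0.54408271 -0.04196686  0.094     ]
[ 0.54345027 -0.04254042  0.09672137] [-0.4  0.1  0.6 -0.1 -0.5  0.4]
```

```bash
python3 -m crank '[{"jaw":1,"offset":[0.003,0.001,0.015],"turn":0},{"jaw":1,"offset":[0,0,0.02],"turn":0},{"jaw":1,"offset":[0,0,0.01],"turn":0},{"jaw":1,"offset":[0,0,0.005],"turn":0},{"jaw":1,"offset":[0,0,0],"turn":0},{"jaw":1,"offset":[0,0,0],"turn":0}]'; python3 look.py 12 wrist scene;  python3 - <<'E'
import cv2,numpy as np
a=cv2.imread("pics/wrist12.png")[110:290,164:356];b=cv2.imread("pics/scene12.png")[175:250,190:270]
cv2.imwrite("pics/c12.png",np.hstack([cv2.resize(x,(400,375),interpolation=cv2.INTER_NEAREST) for x in(a,b)]))
E
```

```text
clock: 9.1
tcp_pos: [0.544, -0.0428, 0.1439]
ee_rot: [1.925, 2.482, 0.0]
force: [-0.5, 0.6, -0.4]
width: -0.0
9.2 [ 0.54412813 -0.04262798  0.1441968 ] [ 1.08882469 -0.18457335 -0.48517865]
```

View pics/c12.png

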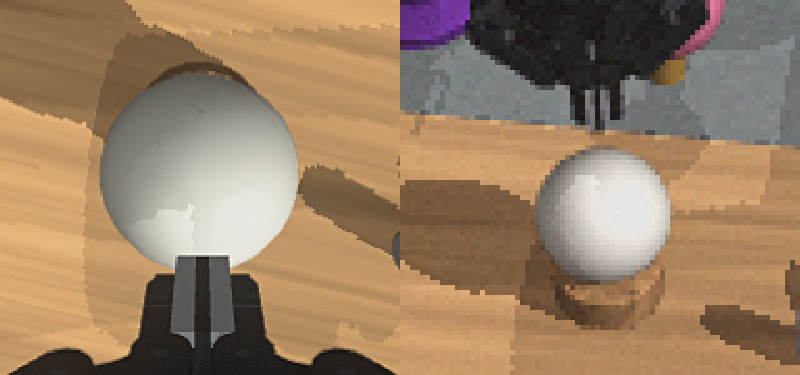

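```bash
python3 -m crank '[{"jaw":1,"offset":[0,0,0.01],"turn":0},{"jaw":1,"offset":[0,0,0.008],"turn":0},{"jaw":1,"offset":[0,0,0.004],"turn":0},{"jaw":1,"offset":[0,0,0],"turn":0},{"jaw":1,"offset":[0,0,0],"turn":0}]'; python3 look.py 13 wrist scene;  python3 - <<'E'
from h import *
import pickle
s,w=[pickle.load(open(x+"13.pkl","rb")) for x in("scene","wrist")]
for z in(.154,.164,.174):
  T=np.array([.544,-.0426,z]);yt=np.array([.968,.249,0])
  print(z,"scene +y edge",proj(s,T+.011*yt).round(1),"wrist -y edge",proj(w,T-.011*yt).round(1))
a=cv2.imread("pics/wrist13.png")[110:290,164:356];b=cv2.imread("pics/scene13.png")[175:250,190:270]
cv2.imwrite("pics/c13.png",np.hstack([cv2.resize(x,(400,375),interpolation=cv2.INTER_NEAREST) for x in(a,b)]))
E
```

```text
clock: 9.7
tcp_pos: [0.5438, -0.0427, 0.1259]
ee_rot: [1.925, 2.483, -0.0]
force: [-0.4, 0.0, 0.0]
width: 0.004
9.8 [ 0.543973   -0.04264411  0.12621756] [ 0.13458437 -0.21946482  0.02051653]
0.154 scene +y edge [[230.1 208.2]] wrist -y edge [[259.3 223.3]]
0.164 scene +y edge [[229.9 205.9]] wrist -y edge [[259.3 231.2]]
0.174 scene +y edge [[229.7 203.6]] wrist -y edge [[259.2 240.1]]
```

View pics/c13.png

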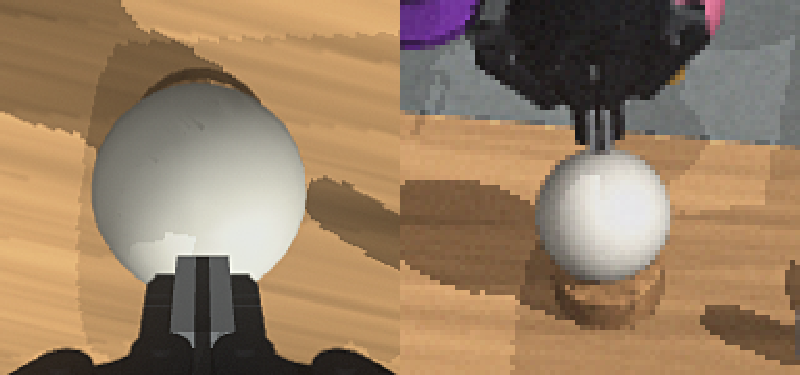

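The scene tip at row 205.4 and the wrist tip at row 232.4 both give a fingertip height of about 0.165, which is about 31 mm above the crown and centred. Now I hold.

```bash
for i in 1 2 3; do python3 -m crank '[{"jaw":1,"offset":[0,0,0],"turn":0},{"jaw":1,"offset":[0,0,0],"turn":0},{"jaw":1,"offset":[0,0,0],"turn":0},{"jaw":1,"offset":[0,0,0],"turn":0},{"jaw":1,"offset":[0,0,0],"turn":0},{"jaw":1,"offset":[0,0,0],"turn":0},{"jaw":1,"offset":[0,0,0],"turn":0},{"jaw":1,"offset":[0,0,0],"turn":0},{"jaw":1,"offset":[0,0,0],"turn":0},{"jaw":1,"offset":[0,0,0],"turn":0}]'; done; python3 look.py 14 scene; python3 -c "
from bench import order
print(order.hand_in())"
```

```text
clock: 10.8
tcp_pos: [0.5438, -0.0426, 0.1259]
ee_rot: [-1.925, -2.483, -0.0]
force: [-0.5, -0.1, -0.5]
width: 0.001
clock: 11.8
tcp_pos: [0.5438, -0.0426, 0.1259]
ee_rot: [-1.925, -2.483, -0.0]
force: [-0.1, -0.3, 0.2]
width: -0.003
clock: 12.8
tcp_pos: [0.5438, -0.0426, 0.1259]
ee_rot: [-1.925, -2.483, -0.0]
force: [-0.2, -0.2, 0.3]
width: -0.002
12.85 [ 0.54377981 -0.04262537  0.12589646] [-0.02485291  0.31757756 -0.07542556]
the job is handed in; nothing more can be done
None
```

View pics/scene14.png

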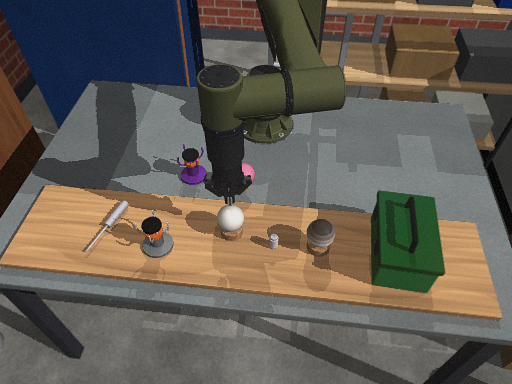

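I pressed the black dish to its hard stop and let it spring back, then pointed at the plain white globe and handed in at 12.85 s, still pointing.

- **Dish:** it went down about 14 mm. The force reached about 7 N near the bottom, then rose sharply to about 18 N at the stop. Afterwards the dish was fully up, and the scene crops showed the head unmoved.
- **Globe:** I held the shut fingertips centred over the white globe's crown, about 31 mm clear, for about 3 s. The force stayed near 0.
- **Other things:** in the last scene picture the head, both globes, the fuse, the screwdriver, the caddy and the look-alikes all stood where they had been. The arm never went over the sooty globe.

**Disagreement:** the reported TCP did not match the real fingertips. The pictures put the tips about 38 mm behind it, and first contact with the dish (TCP z about 0.09 against a dish top at 0.128) gave the same figure. I set the clearance by the real fingertips, so the reported TCP (z = 0.126) is about 8 mm below the crown height of 0.134.

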